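# Wedge the collimator plate off its stop screws and hold it

## Robot

A 6-joint arm with a two-finger parallel gripper is mounted at the origin on a cart in front of the work surface, level with it; the furniture and walls round the work are solid. World frame = base frame: x ahead of the robot, y to its left, z up, the work surface at z = 0. Lengths are in mm, angles in rad, forces in N, time in s.
With the tool pointing down it reaches from about 400 to 925 mm from the base axis. Payload 12.5 kg.
Tool frame: the origin (TCP) lies at the centre of the arm's flange, where the gripper is bolted on; the fingertips stand 190 mm ahead of it and the grasp point (between the pads) lies 171 mm ahead of it; z points along the fingers, y is the line along which they close (so a half turn about z gives the same grasp; the last joint's range is limited). The gripper opens to 95 mm and grips with 3 to 60 N. Pads are 20 mm wide; open, the fingers measure 119 mm over their backs; the gripper's body (75 mm by 180 mm) begins 59 mm behind the grasp point.
Start: joints at [-1.417, 0.491, 1.559, -0, 1.092, -0.106], TCP at [160.574, -604.021, 404.761] pointing down, gripper open.
Joint ranges: [-3.1, 3.1], [-0.84, 2.19], [0.05, 2.79], [-1.13, 4.28], [0.06, 2.93], [-2.69, 2.69]. Speed limits (rad/s): [2.22, 2.22, 2.79, 3.14, 3.14, 3.14].

## Interface

Orientations are given as [roll, pitch, yaw] about the fixed x, y, z axes, in that order (R = Rz(yaw) Ry(pitch) Rx(roll)).
In Python, from cell import env, read_camera, search_frame, cut_out gives the robot as it stands. The module is installed in compiled form; this text tells all that it offers.
- The arm moves only by the tool move_arm, never from a script. Its argument "commands" is a list of rows, each a list of 3 entries, a list of its own where there are three numbers: the shift along the world's x, y, z normalised to -1 to 1, where 1 is 0.03 m, then the turn about the world's z normalised to -1 to 1, where 1 is 0.08 rad, then the opening, from -1 (shut) to 1 (fully open), so that 0 is half open. A call has 1 to 20 rows; each row shifts and turns the commanded pose from where the row before left it; what a row does not reach is not made up. A row lasts 1/12 s, in which the tool goes at most 41.7 mm and 7.16 degrees, less where a joint would pass 70% of its speed; a pose out of reach is approached as far as the arm can. A call with a number of a shift or a turn outside -1 to 1 is refused whole. A call with a gripper value outside its range is refused whole. The fingers move at their own pace and stop on an object; the grip force is fixed at half the most. Time passes only in rows, so rows that do not move let the fingers close. It gives the time, the measured TCP pose, the force, the opening and the grip force at its end, in the units of the state.
- env.state(): the state, without advancing time (a new reading comes with each control period).
- read_camera(name): name is "side" or "top" or "wrist"; returns a dict with "image" (480x640x3 uint8, red, green, blue), "fx", "fy", "cx", "cy" (pixels), "D" ([k1, k2, p1, p2, k3] as OpenCV has them; the pictures are not rectified), "rvec" (rotation vector, rad) and "tvec" (3), from world to camera coordinates, as OpenCV has them. Camera axes: x right, y down, z forward; pixel columns grow to the right and rows downward; lengths in mm; the calibration is good to about 2 mm. A picture is of the moment at which its call begins. There is no depth.
- env.job_done(): hands the job in; it is judged then, once.
Trained networks look in a picture, given as the dict that the camera call returned (one of the last four; its "shot" number tells which), for a name from the list of things; names that differ only in an ending like _2 or _b are one class to them, and where a whole thing is asked for, a point or a joint stands for the part that bears it (a point fixed in the world has none). Each returns a list of dicts, best first, with "confidence" (0 to 1); they miss things now and then, are a little off and sometimes report something else, mostly with a low value. They report only what shows in the picture. A call takes as long as a camera call.
- search_frame(thing, picture): "at" ([column, row] in pixels, amid what is visible of it).
- cut_out(thing, picture): "region" (480x640 bool, what is visible of it) and "at" ([column, row] in pixels, amid what is visible of it).
The state is a dict: "t": time; "joints": joint angles; "qvel": joint speeds; "tau": joint torques, N m; "eef_pos": TCP position; "tcp_rot": TCP orientation; "ft_force": force on the tool from outside, world axes, zero at the start; "moment": the same for the moment, N m; "opening": opening from 0.0 (shut) to 1.0 (fully open); "grip_force": force on a finger pad.
Only numpy, scipy, OpenCV 4.12 (cv2) and the standard library are available. Lean on these libraries where they do the work, as an engineer would, in place of code of your own. Each camera call takes 0.05 s, during which the arm holds its last target. There are 200 camera calls.

## Task

A colleague has to re-set the two brass stop screws of the small alignment collimator, and they turn freely only when the tilting plate is not resting on them. Take the orange levelling wedge by its upright tab, lay it thin end first on the instrument's base between the two guide rails and push it gently straight in under the lip of the plate until both screws have just lifted off the base, by about 3 mm (the long white mark on the wedge's slope is then at the lip). Finish like that, still holding the wedge, flat on the base, by its tab: keep the gripper off the instrument, never force the wedge, and leave the other things on the desk alone.

Things in the scene. Friction and masses are not known exactly. Their poses are not given: they have to be found in the camera images.
- collimator: Fixed instrument, 250 x 104 mm, 81 mm high: grey base plate, its top 12 mm above the desk; over it a hinged aluminium plate (86 mm wide, lip at x = -90 mm, hinge axis at x = +95 mm, 26 mm up) that carries a white tube (x = -71 to +72 mm). Two brass stop screws at x = -55, y = +-36 mm stand on the base. Origin on the desk under the base's centre; x points from the wedge's entry to the hinge, z up.
- channel_mouth (a point): Start of the slideway, at the front edge of the base (collimator x = -125 mm): point on the channel's floor (12 mm above the desk) and centre line; axes as the collimator's. The channel runs along +x between two dark rails 7 mm high, 101 mm long; it is 33 mm wide, its first 20 mm flared, 54 mm wide at the mouth.
- plate_lip (a point): Lowest point, in the middle, of the plate's lip, a rounded edge of 4 mm radius across the channel, 35 mm behind the channel mouth; 10 mm above the channel's floor while the plate rests.
- tilt_plate (a joint): Tilt of the hinged plate, rad: 0 resting on its stop screws, growing as the lip rises. The gap under the screws is 150 mm times this (0.020 rad = 3 mm). The plate falls back by its own weight, about 2.5 to 5.5 N at the lip, which differs from case to case.
- wedge_grip (a point): Centre of the wedge's upright tab: 30 mm long (x), 14 mm thick (y), from 18 to 64 mm above the underside; this point is 42 mm above the underside, on the centre line. Wedge: orange, 165 x 26 mm (6 mm shoulders beside the tab), 90 g, lying flat at the start. x points to the thin end (nose), 142 mm ahead of this point; the tail is 23 mm behind.
- wedge_nose (a point): Middle of the wedge's thin end, at its underside; axes as the wedge's. Thickness 3 mm here, rising evenly to 18 mm at 90 mm from the nose, then level. It meets the resting lip 42 mm from the nose; pushed 22 mm further the gap is 3 mm: long white mark, 64 mm from the nose. Short black marks: gaps of 1, 2, 4, 5 mm.
- tape_roll: Bystander: roll of tape, 52 x 52 x 19 mm, origin under its centre.
- drops_c: Bystander: small brown dropper bottle with green cap, 27 mm across, 64 mm high, origin under its centre.
- lens_20d: Bystander: black lens ring, 62 mm across, 18 mm high, origin under its centre.
- pen_blue: Bystander: blue pen lying flat, 143 x 11 x 12 mm, origin under its middle.
- red_case: Bystander: red moulded spectacle case, 50 x 105 x 26 mm, origin under its centre.
- stamp: Bystander: date stamp with wooden knob, standing, 21 x 36 x 62 mm, origin under its centre.

How it is judged:
By the outcome, as a careful person would: the job done as asked, in the order asked, and still so for the second after the job is handed in, while the arm keeps its last pose, push and grip.
It also fails if it takes over 42 s, if anything falls off the work surface, if the arm or the gripper's body presses on something with over 40 N, if the wrist force passes 120 N, or if a joint passes its speed limit or range.

## Working session

There is one attempt and no reset: what is moved stays moved. The work goes in short steps, Python scripts to look and compute and a tool call to move; the robot and the scene stay as the last step left them, time stands still between calls to the robot, and variables do not carry over. Pictures are saved under pics/ and viewed, at most 11 in all, crops included, and the job is handed in when it is done.

Besides the shell and the picture viewer there is one more tool, called after ">>>" as name(argument=value, ...) on one line, values as JSON. move_arm: Moves the arm, as the interface text tells. Its arguments: {"type":"object","properties":{"commands":{"type":"array","items":{"type":"array"}}},"required":["commands"]}

```bash
mkdir -p pics
cat > h.py <<'E'
import numpy as np, cv2
from cell import env, read_camera, search_frame, cut_out
def cam(p):
    K=np.array([[p['fx'],0,p['cx']],[0,p['fy'],p['cy']],[0,0,1.]]);return K,np.array(p['D'],float),np.array(p['rvec'],float),np.array(p['tvec'],float)
def ray(p,uv):
    K,D,r,t=cam(p);R=cv2.Rodrigues(r)[0]
    n=cv2.undistortPoints(np.array(uv,float).reshape(-1,1,2),K,D).reshape(-1,2)
    d=np.c_[n,np.ones(len(n))]@R; return -R.T@t.ravel(),d/np.linalg.norm(d,axis=1)[:,None]
def onz(p,uv,z):
    c,d=ray(p,uv); return c+d*((z-c[2])/d[:,2])[:,None]
def proj(p,X):
    K,D,r,t=cam(p);return cv2.projectPoints(np.array(X,float).reshape(-1,1,3),r,t,K,D)[0].reshape(-1,2)
def tri(cs):
    A=np.zeros((3,3));b=np.zeros(3)
    for p,uv in cs:
        c,d=ray(p,uv);M=np.eye(3)-np.outer(d[0],d[0]);A+=M;b+=M@c
    return np.linalg.solve(A,b)
def save(p,n): cv2.imwrite('pics/'+n+'.png',p['image'][:,:,::-1])
E
python3 - <<'E'
from h import *
np.set_printoptions(precision=1,suppress=True)
for n in ('top','side'):
    p=read_camera(n);save(p,n+'0')
    print(n,p['fx'],ray(p,[[320,240]]))
    for t in ['collimator','wedge_grip','wedge_nose','plate_lip','tape_roll','drops_c','lens_20d','pen_blue','red_case','stamp']:
        r=cut_out(t,p)
        print(t,[(round(x['confidence'],2),np.round(x['at']),onz(p,x['at'],10)[0],int(x['region'].sum())) for x in r[:2]])
print(env.state())
E
```

```text
top 434.103549751895 (array([359.8,  75.9, 989.9]), array([[ 0.2, -0. , -1. ]]))
collimator [(0.6, array([242., 249.]), array([532.9, 222. ,  10. ]), 5082)]
wedge_grip [(0.74, array([410., 254.]), array([ 532.4, -165.4,   10. ]), 836)]
wedge_nose [(0.9, array([404., 254.]), array([ 532.7, -151.1,   10. ]), 852)]
plate_lip [(0.97, array([238., 249.]), array([532.4, 229.5,  10. ]), 3304)]
tape_roll [(0.72, array([132., 290.]), array([431.3, 458.9,  10. ]), 382)]
drops_c [(0.76, array([445., 211.]), array([ 639.2, -249. ,   10. ]), 165)]
lens_20d [(0.7, array([195., 175.]), array([704.9, 340.2,  10. ]), 321)]
pen_blue [(0.75, array([331., 310.]), array([399.8,  14.9,  10. ]), 253)]
red_case [(0.6, array([475., 300.]), array([ 432.3, -310. ,   10. ]), 928), (0.3, array([240., 246.]), array([538.3, 225.8,  10. ]), 5073)]
stamp [(0.67, array([471., 215.]), array([ 631.5, -309.7,   10. ]), 183)]
side 476.4581141543622 (array([ 558.9, -824.3,  775. ]), array([[-0. ,  0.8, -0.6]]))
collimator [(0.85, array([314., 221.]), array([529.9, 204.3,  10. ]), 2279)]
wedge_grip [(0.78, array([311., 327
[... 519 characters left out ...]
ay([704.6, 330.4,  10. ]), 228), (0.5, array([311., 330.]), array([ 535.8, -175.1,   10. ]), 799)]
pen_blue [(0.46, array([259., 267.]), array([405.6,  16. ,  10. ]), 151)]
red_case [(0.96, array([250., 388.]), array([ 428.9, -317.5,   10. ]), 1355)]
stamp [(0.77, array([357., 382.]), array([ 627.5, -295.7,   10. ]), 335)]
{'t': 1.1, 'joints': array([-1.4,  0.5,  1.6,  0. ,  1.1, -0.1]), 'qvel': array([ 0., -0.,  0.,  0.,  0.,  0.]), 'tau': array([ -0. , -61.2, -25.8,   0.1,   0. ,  -0. ]), 'eef_pos': array([ 160.6, -604. ,  404.7]), 'tcp_rot': array([-3.1, -0. ,  0.3]), 'ft_force': array([-1. , -0.2, -0.7]), 'moment': array([ 0., -0., -0.]), 'grip_force': 0.0, 'opening': 0.9979404234795635}
```

View pics/top0.png

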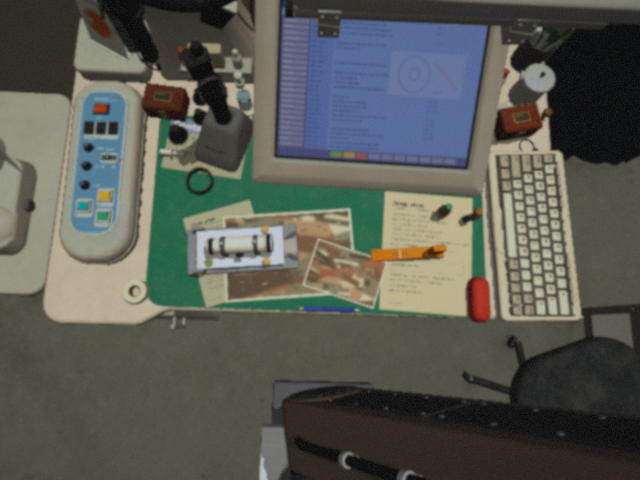

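View pics/side0.png

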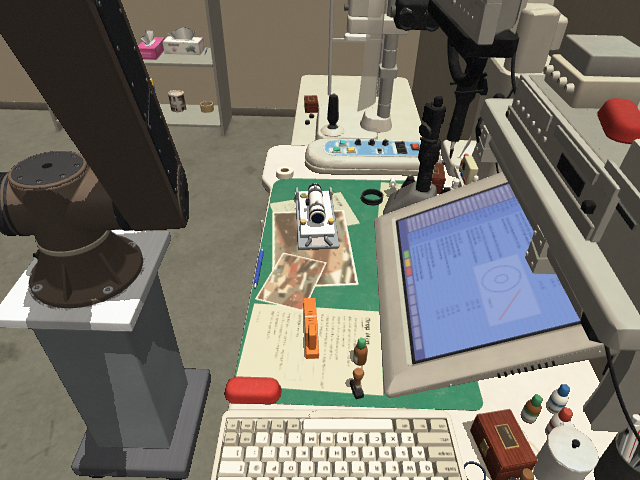

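The top view shows the wedge with its nose at about (373,254) and tab at about (435,251). The collimator runs from (188,250) to (298,247), with its entry facing the wedge (world −y). The side view agrees: tab at (311,340), channel entry at (318,243). I'll move above the wedge to use the wrist camera.

>>> move_arm(commands=[[[0.75, 0.85, 0], 1, 1], [[0.75, 0.85, 0], 1, 1], [[0.75, 0.85, 0], 1, 1], [[0.75, 0.85, 0], 1, 1], [[0.75, 0.85, 0], 1, 1], [[0.75, 0.85, 0], 1, 1], [[0.75, 0.85, 0], 1, 1], [[0.75, 0.85, 0], 1, 1], [[0.75, 0.85, 0], 1, 1], [[0.75, 0.85, 0], 1, 1], [[0.75, 0.85, 0], 1, 1], [[0.75, 0.85, 0], 1, 1], [[0.75, 0.85, 0], 1, 1], [[0.75, 0.85, 0], 1, 1], [[0.75, 0.85, 0], 1, 1], [[0.75, 0.85, 0], 1, 1], [[0, 0, 0], 0, 1], [[0, 0, 0], 0, 1]])

```text
t: 2.6
eef_pos: [521.3, -194.8, 404.6]
tcp_rot: [-3.142, 0.0, 1.542]
ft_force: [0.6, -0.5, 0.8]
opening: 0.998
grip_force: 0.0
```

Run:
```python
from h import *
np.set_printoptions(precision=3,suppress=True)
p=read_camera('wrist');save(p,'w1')
print(p['fx'],ray(p,[[320,240]]))
s=env.state();print(s['eef_pos'],s['tcp_rot'],s['joints'],s['t'])
for t in ['wedge_grip','wedge_nose','collimator','plate_lip','drops_c','stamp']:
    print(t,[(round(x['confidence'],2),np.round(x['at']),onz(p,x['at'],10)[0],int(x['region'].sum())) for x in cut_out(t,p)[:2]])
```

```text
422.66643730873614 (array([ 522.993, -113.927,  384.328]), array([[-0.023, -0.295, -0.955]]))
[ 520.64  -195.692  404.607] [-3.141  0.     1.54 ] [-0.478  0.394  1.729 -0.     1.019 -0.448] 2.65
wedge_grip []
wedge_nose [(0.58, array([340., 159.]), array([ 533.589, -155.471,   10.   ]), 5945)]
collimator []
plate_lip []
drops_c [(0.61, array([453., 250.]), array([ 638.664, -243.237,   10.   ]), 1184)]
stamp [(0.68, array([428., 306.]), array([ 617.063, -300.22 ,   10.   ]), 232)]
```

View pics/w1.png

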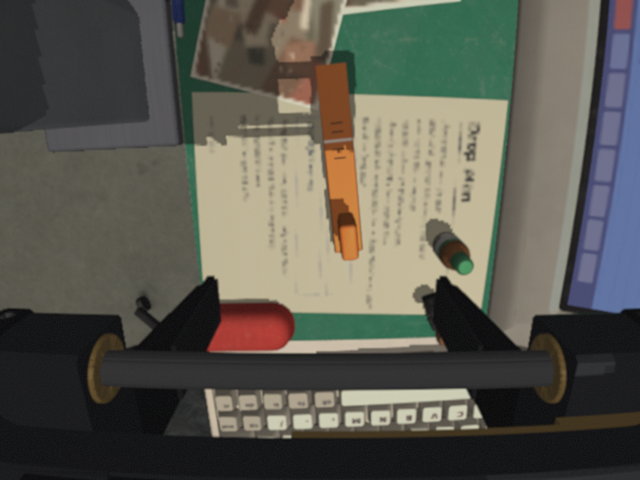

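The wrist view shows the wedge with its nose at about (332,64) and tab top at (348,242), clear of the bottle at (455,255) and the case at (255,325). Next, wrist views from further places to cover the collimator.

```bash
cat >> h.py <<'E'
import pickle
def shot(name,tag):
    p=read_camera(name);pickle.dump(p,open(f'{tag}.pkl','wb'));save(p,tag);return p
def load(tag): return pickle.load(open(f'{tag}.pkl','rb'))
E
python3 -c "
from h import *
shot('wrist','A');shot('top','T');shot('side','S')"
```

>>> move_arm(commands=[[[0.1, 1, 0], 0.3, 1], [[0.1, 1, 0], 0, 1], [[0, 1, 0], 0, 1], [[0, 0, 0], 0, 1], [[0, 0, 0], 0, 1]])

```text
t: 3.52
eef_pos: [526.6, -105.0, 405.0]
tcp_rot: [3.141, 0.0, 1.566]
ft_force: [0.5, 0.0, -0.1]
opening: 1.001
grip_force: 0.0
```

```bash
python3 -c "
from h import *
shot('wrist','B')"
```

>>> move_arm(commands=[[[0, 1, 0], 0, 1], [[0, 1, 0], 0, 1], [[0, 1, 0], 0, 1], [[0, 1, 0], 0, 1], [[0, 1, 0], 0, 1], [[0, 1, 0], 0, 1], [[0, 0, 0], 0, 1], [[0, 0, 0], 0, 1]])

```text
t: 4.23
eef_pos: [526.8, 74.2, 404.7]
tcp_rot: [3.141, 0.0, 1.565]
ft_force: [-0.3, -1.2, 0.0]
opening: 1.004
grip_force: 0.0
```

```bash
python3 -c "
from h import *
shot('wrist','C')"
```

>>> move_arm(commands=[[[0, 1, 0], 0, 1], [[0, 1, 0], 0, 1], [[0, 1, 0], 0, 1], [[0, 0, 0], 0, 1], [[0, 0, 0], 0, 1]])

```text
t: 4.7
eef_pos: [526.9, 163.6, 404.6]
tcp_rot: [-3.142, 0.0, 1.564]
ft_force: [0.1, 0.0, -0.8]
opening: 0.999
grip_force: 0.0
```

Run:
```python
from h import *
shot('wrist','D');print(env.state()['eef_pos'])
a=load('C')['image'];b=load('D')['image']
im=np.hstack([a[0:330,160:500],b[0:330,160:500]])
cv2.imwrite('pics/CD.png',cv2.resize(im,(800,388))[:,:,::-1])
```

```text
[526.91284218 162.89417346 404.6046077 ]
```

View pics/CD.png

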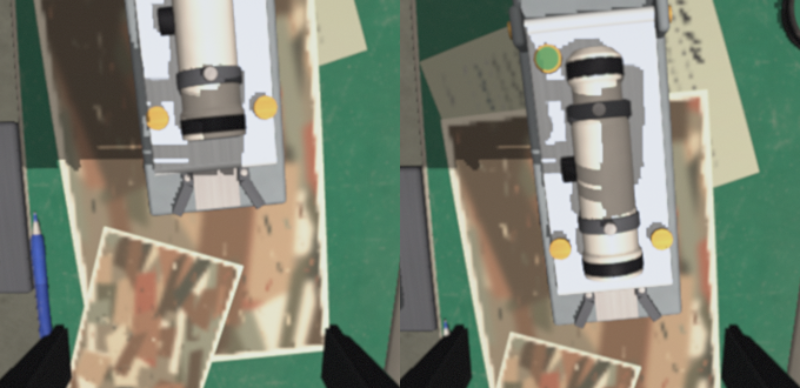

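C and D show the instrument: front corners at about C(289,181) and C(401,170), D(293,276) and D(398,264), with the flared rails facing the wedge. Now fit the wedge silhouette and triangulate the corners.

```bash
cat > fit.py <<'E'
from h import *
from scipy.optimize import minimize
def pose(x,y,z,a,P):
    c,s=np.cos(a),np.sin(a);return P@np.array([[c,s,0],[-s,c,0],[0,0,1]])+[x,y,z]
prof=[(0,0),(0,3),(-90,18),(-165,18),(-165,0)]
body=[np.array([(x,y,z) for x,z in q for y in(-13,13)],float) for q in ([prof[0],prof[1],prof[2],(-90,0)],[(-90,0),(-90,18),(-165,18),(-165,0)])]
tab=np.array([(x,y,z) for x in(-127,-157) for y in(-7,7) for z in(18,64)],float)
def omask(p):
    h=cv2.cvtColor(p['image'],cv2.COLOR_RGB2HSV);m=((h[...,0]>6)&(h[...,0]<20)&(h[...,1]>170)&(h[...,2]>70)).astype(np.uint8)
    m=cv2.morphologyEx(m,cv2.MORPH_CLOSE,np.ones((9,9),np.uint8))
    n,l,st,_=cv2.connectedComponentsWithStats(m);return (l==1+np.argmax(st[1:,4])).astype(np.uint8)
def render(p,v,z=0):
    m=np.zeros((480,640),np.uint8)
    for P in body+[tab]:
        u=np.round(proj(p,pose(v[0],v[1],z,v[2],P))*16).astype(np.int32)
        cv2.fillConvexPoly(m,cv2.convexHull(u),1,cv2.LINE_8,4)
    return m
def fitw(tags,v0,freez=False):
    ps=[load(t) if isinstance(t,str) else t for t in tags];ms=[omask(p) for p in ps]
    f=lambda v:sum(1-(r&m).sum()/(r|m).sum() for p,m in zip(ps,ms) for r in [render(p,v,v[3] if freez else 0)])
    best=None
    for k in range(3):
        d=np.diag([6,6,.05]+([8] if freez else []))/(k+1)
        o=minimize(f,v0,method='Nelder-Mead',options=dict(initial_simplex=np.vstack([v0]+[v0+e for e in d]),xatol=.02,fatol=1e-5));v0=o.x
    return o.x,o.fun/len(ps)
E
python3 - <<'E'
from fit import *
np.set_printoptions(precision=3,suppress=True)
for tg in (['A'],['B'],['T'],['S'],['A','B']): print(tg,*fitw(tg,np.array([528,-82,np.pi/2+.0])))
print('free z',*fitw(['A','B'],np.array([528,-82,np.pi/2,0.]),True))
C,D=load('C'),load('D');c=lambda x,y:np.array([160+x/1.17647,y/1.17576])
L=tri([(C,c(152,213)),(D,c(556-400,324))]);R=tri([(C,c(284,200)),(D,c(280,311))])
print(L,R,R-L,np.linalg.norm(R-L))
for p in (C,D): print([ (onz(p,c(*q),12)[0]) for q in ([(152,213),(284,200)] if p is C else [(156,324),(280,311)])])
E
```

```text
['A'] [527.163 -74.205   1.649] 0.13607699966810483
['B'] [526.918 -74.288   1.65 ] 0.1383018867924528
['T'] [531.602 -75.199   1.608] 0.2639593908629442
['S'] [528.    -82.      1.571] 1.0
['A', 'B'] [526.863 -75.319   1.65 ] 0.13722214617727846
free z [527.86  -78.019   1.648 -20.906] 0.08866647822672125
[493.871  95.072  14.034] [593.535 103.72    9.545] [99.664  8.648 -4.489] 100.13869752239684
[array([493.495,  94.739,  12.   ]), array([592.826, 104.062,  12.   ])]
[array([493.886,  94.259,  12.   ]), array([593.37 , 104.626,  12.   ])]
```

```bash
cat > ov.py <<'E'
from fit import *
def box(x0,x1,y0,y1,z): return np.array([(x0,y0,z),(x1,y0,z),(x1,y1,z),(x0,y1,z)],float)
def draw(p,polys,crop,k):
    x,y,w,h=crop;im=cv2.resize(p['image'][y:y+h,x:x+w],None,fx=k,fy=k,interpolation=cv2.INTER_CUBIC)
    for P,col in polys:
        u=np.round(((proj(p,P)-[x,y]+.5)*k-.5)*16).astype(np.int32);cv2.polylines(im,[u.reshape(-1,1,2)],True,col,1,cv2.LINE_AA,4)
    return im
def coll(v):
    f=lambda P:pose(v[0],v[1],0,v[2],P);g=(255,0,0)
    o=[(f(box(-125,125,-52,52,12)),g),(f(box(-90,95,-43,43,26)),(0,0,255))]
    o+=[(f(box(-105,-24,s*16.5,s*16.5+.1,12)),(255,0,255)) for s in(-1,1)]
    t=np.linspace(0,6.28,13)
    return o
def wed(v,z=0):
    f=lambda P:pose(v[0],v[1],z,v[2],P);g=(0,0,255)
    return [(f(box(-165,0,-13,13,0)),g),(f(box(-157,-127,-7,7,64)),(0,255,0)),(f(box(-165,-90,-13,13,18)),(255,0,255)),(f(box(-64.5,-64,-13,13,13.6)),(0,255,255))]
E
python3 - <<'E'
from ov import *
cv=[543.6-125*np.sin(-.098)-125*0-24.5*0+ (-12.2)*2*0,0,0]
a=np.pi/2+.098;mid=np.array([543.5,99.4]);o=mid+125*np.array([np.cos(a),np.sin(a)]);print(o,a)
A,C,D=load('A'),load('C'),load('D')
im=np.hstack([draw(A,wed([527,-75,1.65]),(300,50,80,220),2.5),draw(C,coll([*o,a]),(270,0,140,220),2.5)[:, :],])
m=cv2.resize(omask(A)[50:270,300:380]*255,None,fx=2.5,fy=2.5);im=np.hstack([cv2.cvtColor(m,cv2.COLOR_GRAY2RGB),im])
cv2.imwrite('pics/o1.png',im[:,:,::-1]);print(im.shape)
E
```

```text
[531.26959875 223.80023025] 1.6687963267948966
(550, 750, 3)
```

View pics/o1.png

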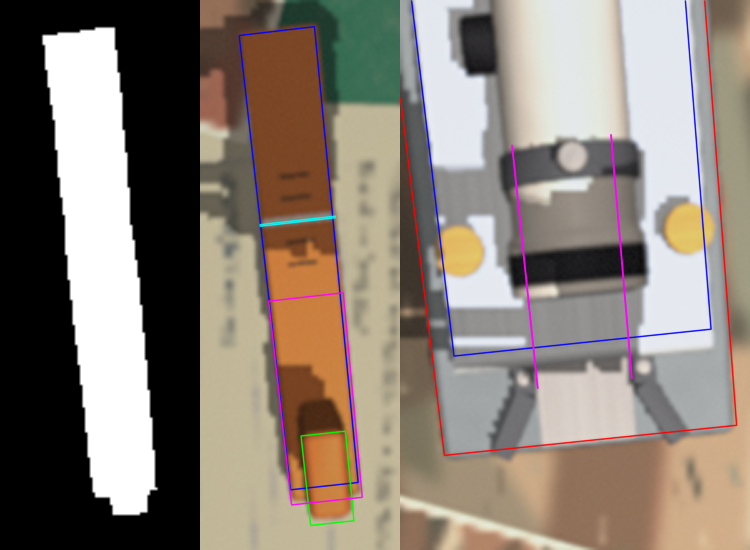

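The overlay shows the wedge model fitting its outline. The white mark line falls where slope and mark meet at (297,220), and the channel lines coincide with the pink floor's edges at (538,388) and (633,375). The tab is at about (538,−217) with yaw 1.65. I'll move over it with the gripper half open.

>>> move_arm(commands=[[[0.03, -0.975, 0], 0.082, 0], [[0.03, -0.975, 0], 0.082, 0], [[0.03, -0.975, 0], 0.082, 0], [[0.03, -0.975, 0], 0.082, 0], [[0.03, -0.975, 0], 0.082, 0], [[0.03, -0.975, 0], 0.082, 0], [[0.03, -0.975, 0], 0.082, 0], [[0.03, -0.975, 0], 0.082, 0], [[0.03, -0.975, -0.9], 0.082, 0], [[0.03, -0.975, -0.9], 0.082, 0], [[0.03, -0.975, -0.9], 0.082, 0], [[0.03, -0.975, -0.9], 0.082, 0], [[0.03, -0.975, -0.9], 0.082, 0], [[0, 0, 0], 0, 0], [[0, 0, 0], 0, 0], [[0, 0, 0], 0, 0]])

```text
t: 6.08
eef_pos: [537.7, -217.3, 270.1]
tcp_rot: [-3.142, -0.0, 1.647]
ft_force: [0.3, 0.1, 0.2]
opening: 0.498
grip_force: 0.0
```

Run:
```python
from ov import *
p=shot('wrist','E');s=env.state();print(s['eef_pos'],s['tcp_rot'],s['opening'],s['joints'])
e=s['eef_pos']
tips=[(np.array([[e[0]+k*24*np.sin(1.65),e[1]-k*24*np.cos(1.65),e[2]-190]]*2),(0,255,0)) for k in(-1,1)]
print(proj(p,tips[0][0])[0],proj(p,tips[1][0])[0])
im=draw(p,wed([527,-75,1.65]),(160,0,320,300),2.0);cv2.imwrite('pics/E1.png',im[:,:,::-1])
```

```text
[ 537.95443608 -216.61557664  270.64020431] [3.14071038e+00 5.19521277e-04 1.64818549e+00] 0.5000657964130969 [-4.96688661e-01  5.93659231e-01  1.80030696e+00  6.31507574e-05
  7.46603496e-01 -5.74124385e-01]
[273.66971548 300.99095186] [382.9153628  300.59623776]
```

View pics/E1.png

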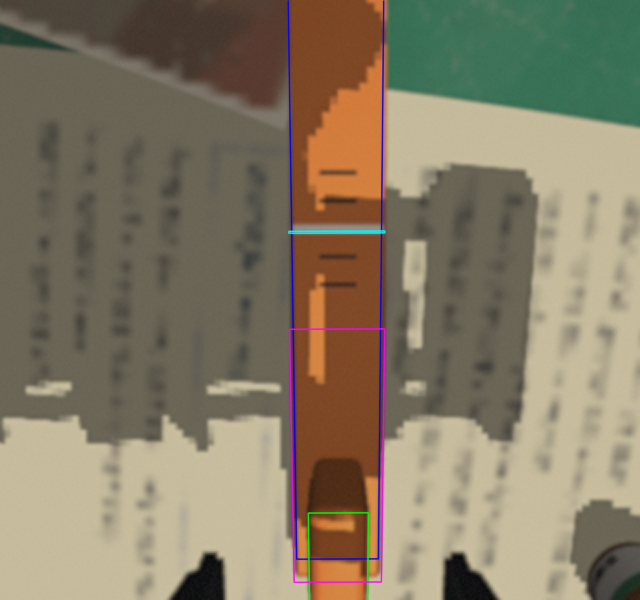

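The model and picture coincide (mark at (337,231), tab centred between the fingers), so I'll descend and grip.

>>> move_arm(commands=[[[0, 0, -0.5], 0, 0], [[0, 0, -0.5], 0, 0], [[0, 0, -0.5], 0, 0], [[0, 0, -0.3], 0, 0], [[0, 0, -0.1], 0, 0], [[0, 0, 0], 0, 0], [[0, 0, 0], 0, -1], [[0, 0, 0], 0, -1], [[0, 0, 0], 0, -1], [[0, 0, 0], 0, -1], [[0, 0, 0], 0, -1], [[0, 0, 0], 0, -1], [[0, 0, 0], 0, -1], [[0, 0, 0], 0, -1]])

```text
t: 7.3
eef_pos: [538.3, -216.3, 213.0]
tcp_rot: [3.141, 0.0, 1.649]
ft_force: [-0.3, -0.2, 3.5]
opening: 0.145
grip_force: 30.0
```

Gripped (13.8 mm, as the tab is thick). Lift and bring it in front of the channel.

>>> move_arm(commands=[[[0, 0, 0.4], 0, -1], [[0, 0, 0.4], 0, -1], [[0.09, 0.62, 0], 0.03, -1], [[0.09, 0.62, 0], 0.03, -1], [[0.09, 0.62, 0], 0.03, -1], [[0.09, 0.62, 0], 0.03, -1], [[0.09, 0.62, 0], 0.03, -1], [[0.09, 0.62, 0], 0.03, -1], [[0.09, 0.62, 0], 0.03, -1], [[0.09, 0.62, 0], 0.03, -1], [[0, 0, 0], 0, -1], [[0, 0, 0], 0, -1], [[0, 0, 0], 0, -1]])

```text
t: 8.38
eef_pos: [559.9, -67.9, 237.4]
tcp_rot: [3.141, 0.0, 1.668]
ft_force: [0.1, -0.8, -1.4]
opening: 0.151
grip_force: 30.0
```

Run:
```python
from ov import *
p=shot('wrist','F');q=shot('side','G');s=env.state();e=s['eef_pos'];y=s['tcp_rot'][2];print(e,s['tcp_rot'],s['opening'],s['ft_force'])
w=[e[0]+142*np.cos(y),e[1]+142*np.sin(y),y];z=e[2]-213
a=draw(p,wed(w,z)+coll([531.3,223.8,1.669]),(220,0,200,275),2);b=draw(q,wed(w,z)+coll([531.3,223.8,1.669]),(280,170,80,110),5)
cv2.imwrite('pics/F1.png',np.hstack([a,b])[:,:,::-1])
```

```text
[559.83789292 -68.3064537  237.11935013] [3.14111310e+00 2.07016768e-04 1.66737892e+00] 0.1470340922635256 [-0.08858487  0.22345603 -0.91710004]
```

View pics/F1.png

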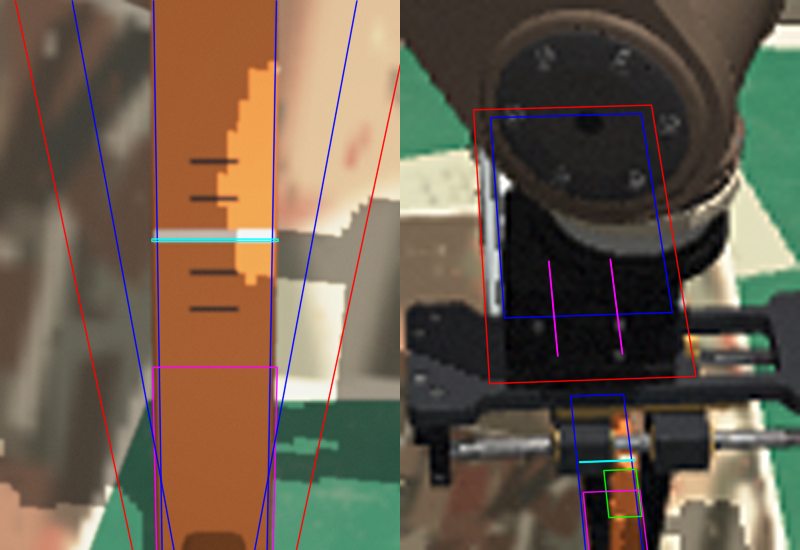

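The wedge sits in the grip as modelled (mark at (213,236), drawn line (213,240)) and squarely on the channel axis. I'll advance the nose over the base, short of the lip, and lower it.

>>> move_arm(commands=[[[-0.037, 0.373, 0], 0, -1], [[-0.037, 0.373, 0], 0, -1], [[-0.037, 0.373, 0], 0, -1], [[-0.037, 0.373, 0], 0, -1], [[0, 0, -0.1], 0, -1], [[0, 0, -0.1], 0, -1], [[0, 0, -0.1], 0, -1], [[0, 0, 0], 0, -1], [[0, 0, 0], 0, -1], [[0, 0, 0], 0, -1]])

```text
t: 9.32
eef_pos: [555.5, -23.0, 227.7]
tcp_rot: [-3.142, -0.0, 1.668]
ft_force: [0.2, 0.6, -0.7]
opening: 0.147
grip_force: 30.0
```

Run:
```python
from ov import *
p=shot('wrist','H');q=shot('top','I');s=env.state();e=s['eef_pos'];y=s['tcp_rot'][2];print(e,s['tcp_rot'],s['ft_force'],s['moment'])
w=[e[0]+142*np.cos(y),e[1]+142*np.sin(y),y];z=e[2]-213
a=draw(p,wed(w,z),(220,0,200,275),2);b=draw(q,wed(w,z)+coll([531.3,223.8,1.669]),(180,210,200,80),4)
a=cv2.copyMakeBorder(a[:280],0,0,0,400,cv2.BORDER_CONSTANT);cv2.imwrite('pics/H1.png',np.vstack([a,b])[:,:,::-1])
```

```text
[555.47203984 -22.96772804 227.82867924] [3.14137325e+00 4.44114589e-05 1.66789293e+00] [-0.36573612 -0.01022929 -1.07553499] [-0.02187249 -0.09527484 -0.00767481]
```

View pics/H1.png

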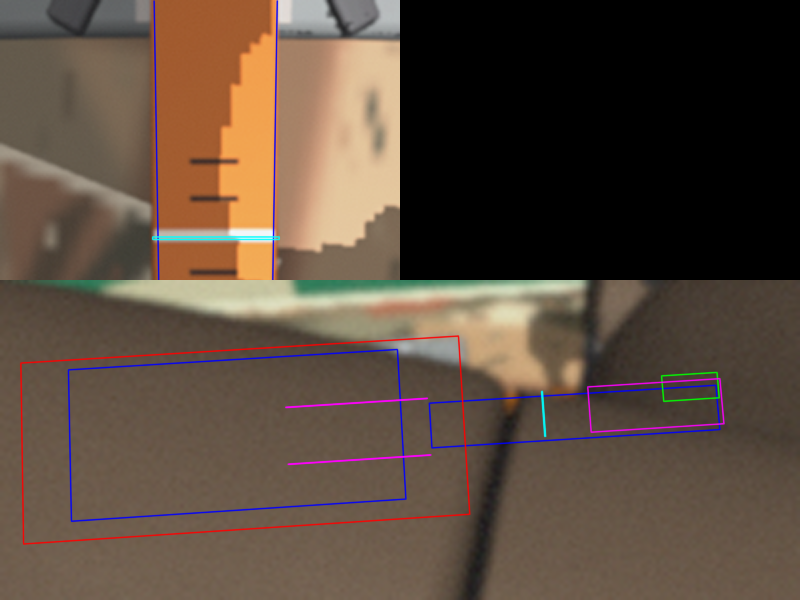

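Wrist view: the front edge is level at row 38, and the pink floor shows equally on both sides of the wedge (137–152 and 277–292), so it is centred and square. The top view is covered by the arm. Lowering to contact.

>>> move_arm(commands=[[[0, 0, -0.035], 0, -1], [[0, 0, -0.035], 0, -1], [[0, 0, 0], 0, -1], [[0, 0, 0], 0, -1]])

```text
t: 9.75
eef_pos: [555.4, -22.7, 225.6]
tcp_rot: [3.142, -0.0, 1.668]
ft_force: [1.0, 1.0, -1.1]
opening: 0.146
grip_force: 30.0
```

>>> move_arm(commands=[[[0, 0, -0.02], 0, -1], [[0, 0, 0], 0, -1], [[0, 0, 0], 0, -1]])

```text
t: 10.0
eef_pos: [555.4, -22.7, 225.1]
tcp_rot: [3.142, 0.0, 1.668]
ft_force: [-0.6, 0.2, -0.7]
opening: 0.145
grip_force: 30.0
```

>>> move_arm(commands=[[[0, 0, -0.015], 0, -1], [[0, 0, 0], 0, -1], [[0, 0, 0], 0, -1]])

```text
t: 10.25
eef_pos: [555.5, -22.7, 224.8]
tcp_rot: [3.141, 0.0, 1.668]
ft_force: [-0.7, -1.5, 2.4]
opening: 0.151
grip_force: 30.0
```

Contact with the base is at z≈225, as expected. Sliding in gently.

>>> move_arm(commands=[[[-0.016, 0.166, 0], 0, -1], [[-0.016, 0.166, 0], 0, -1], [[-0.016, 0.166, 0], 0, -1], [[-0.016, 0.166, 0], 0, -1], [[-0.016, 0.166, 0], 0, -1], [[0, 0, 0], 0, -1]])

```text
t: 10.75
eef_pos: [552.9, 3.3, 224.7]
tcp_rot: [3.141, -0.0, 1.669]
ft_force: [-0.1, 1.5, 2.4]
opening: 0.143
grip_force: 30.0
```

>>> move_arm(commands=[[[-0.016, 0.166, 0], 0, -1], [[-0.016, 0.166, 0], 0, -1], [[-0.016, 0.166, 0], 0, -1], [[-0.016, 0.166, 0], 0, -1], [[-0.016, 0.166, 0], 0, -1], [[0, 0, 0], 0, -1], [[0, 0, 0], 0, -1]])

```text
t: 11.33
eef_pos: [550.6, 27.8, 224.7]
tcp_rot: [3.141, -0.0, 1.668]
ft_force: [0.3, 4.2, 4.9]
opening: 0.149
grip_force: 30.0
```

Run:
```python
from ov import *
p=shot('wrist','J');s=env.state();e=s['eef_pos'];y=s['tcp_rot'][2];print(e,s['tcp_rot'],s['ft_force'],s['moment'],s['t'])
w=[e[0]+142*np.cos(y),e[1]+142*np.sin(y),y]
a=draw(p,wed(w,12)[3:],(200,0,240,180),3.3);cv2.imwrite('pics/J1.png',a[:,:,::-1])
```

```text
[550.63017895  27.65243603 224.67296708] [ 3.14125193e+00 -5.43486785e-04  1.66814131e+00] [0.09940491 3.31500394 5.42612229] [ 1.15069322 -0.16024169 -0.02109508] 11.3833
```

View pics/J1.png

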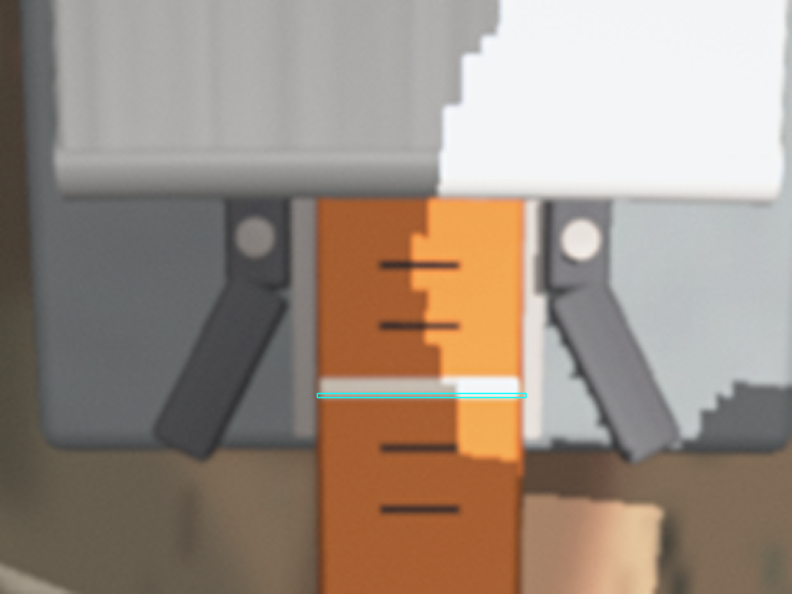

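The wedge is under the lip with the floor visible equally on both sides. Lip edge is at row 195, white mark at row 385, marks 61 rows per 7.3 mm, so about 27 mm to go. Pushing on slowly.

>>> move_arm(commands=[[[-0.007, 0.066, 0], 0, -1], [[-0.007, 0.066, 0], 0, -1], [[-0.007, 0.066, 0], 0, -1], [[-0.006, 0.066, 0], 0, -1], [[-0.006, 0.066, 0], 0, -1], [[0, 0, 0], 0, -1]])

```text
t: 11.88
eef_pos: [550.0, 36.3, 224.9]
tcp_rot: [3.14, 0.001, 1.669]
ft_force: [1.2, -8.8, 6.3]
opening: 0.147
grip_force: 30.0
```

>>> move_arm(commands=[[[-0.007, 0.066, 0], 0, -1], [[-0.007, 0.066, 0], 0, -1], [[-0.006, 0.066, 0], 0, -1], [[-0.006, 0.066, 0], 0, -1], [[0, 0, 0], 0, -1]])

```text
t: 12.3
eef_pos: [549.2, 44.2, 225.0]
tcp_rot: [3.14, 0.001, 1.669]
ft_force: [1.1, -8.5, 6.9]
opening: 0.145
grip_force: 30.0
```

>>> move_arm(commands=[[[-0.007, 0.066, 0], 0, -1], [[-0.006, 0.066, 0], 0, -1], [[0, 0, 0], 0, -1], [[0, 0, 0], 0, -1]])

```text
t: 12.63
eef_pos: [548.8, 48.1, 225.0]
tcp_rot: [3.14, 0.001, 1.668]
ft_force: [0.9, -9.5, 6.5]
opening: 0.142
grip_force: 30.0
```

```bash
cat > look.py <<'E'
from ov import *
import sys
t=sys.argv[1];p=shot('wrist',t);q=shot('side',t+'s');s=env.state();e=s['eef_pos'];y=s['tcp_rot'][2];print(e,s['tcp_rot'],s['ft_force'],s['t'])
d=e[:2]-[531.3,223.8];print('nose x',d@[-.098,.9952]+142,'lat',d@[-.9952,-.098])
w=[e[0]+142*np.cos(y),e[1]+142*np.sin(y),y]
# measured marks: darkness along centre line vs wedge x
xs=np.arange(-85,-40,.25);z=3-xs/6
out=[]
G=cv2.cvtColor(p['image'],cv2.COLOR_RGB2GRAY)
for yy in(-3,0,3):
    u=proj(p,pose(w[0],w[1],12,w[2],np.c_[xs,0*xs+yy,z])).astype(np.float32);out.append(cv2.remap(G,u[:,:1],u[:,1:],cv2.INTER_LINEAR).ravel())
v=np.mean(out,0)
for i in range(2,len(v)-2):
    if v[i]==v[i-2:i+3].min() and v[i]<v.mean()-12: print('dark at',xs[i],v[i])
a=draw(p,[],(200,0,240,180),3.3);cv2.imwrite(f'pics/{t}1.png',a[:,:,::-1])
E
python3 look.py K
```

```text
[548.82065886  48.06477428 224.9445978 ] [3.14032982e+00 1.19465861e-03 1.66842898e+00] [ 1.02299428 -9.28366825  6.30439012] 12.7333
nose x -34.60872120187841 lat -0.21450757574851714
dark at -84.0 106.33333333333333
dark at -83.75 106.33333333333333
dark at -83.5 106.33333333333333
dark at -83.25 106.33333333333333
dark at -83.0 106.33333333333333
dark at -82.25 105.66666666666667
dark at -81.25 106.33333333333333
dark at -81.0 106.33333333333333
dark at -78.75 58.0
dark at -76.75 106.0
dark at -76.5 106.0
dark at -76.0 106.0
dark at -75.75 106.0
dark at -75.0 105.66666666666667
dark at -74.25 105.33333333333333
dark at -73.5 106.0
dark at -71.25 57.0
dark at -69.0 105.66666666666667
dark at -68.75 105.66666666666667
dark at -68.5 105.66666666666667
dark at -67.75 105.0
dark at -66.0 105.0
dark at -61.0 100.66666666666667
```

View pics/K1.png

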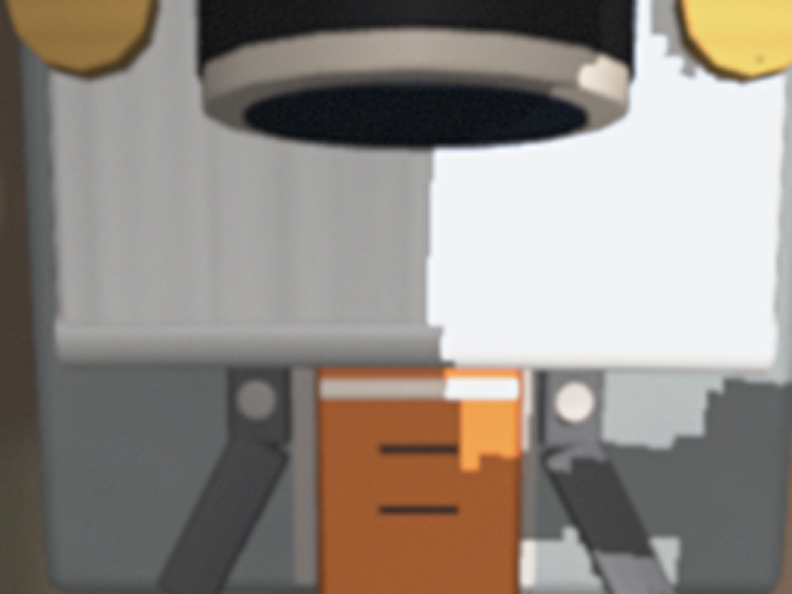

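Both screw heads are visible. The white mark (row 388) is about 3 mm short of the lip's front edge (row 365), and the marks match the model, so there is no slip in the grip. Checking the lip's position from the pictures before the final few mm.

```bash
cat > lip.py <<'E'
from fit import *
def cx(p,col,row,z): 
    P=onz(p,[[200+col/3.3-.35,row/3.3-.35]],z)[0];d=P[:2]-[531.3,223.8];return d@[-.098,.9952]
if __name__=='__main__':
    p=load('J');print('base L,R',cx(p,110,446,12),cx(p,740,450,12),'lip',cx(p,150,196,26),cx(p,650,197,26),'mark',cx(p,370,386,25.7))
    p=load('K');print('base',cx(p,110,586,12),'lip',cx(p,150,366,28),cx(p,650,366,28),'mark',cx(p,370,388,25.7))
E
python3 lip.py
```

```text
base L,R -126.09092350088441 -126.71794847370421 lip -95.4885476540291 -95.73924095698516 mark -118.25874901007461
base -125.21297759622117 lip -95.5732203611963 -95.68333764261037 mark -98.44349049555521
```

About 7.5 mm remain (estimates run from 6.9 to 8.2).

>>> move_arm(commands=[[[-0.006, 0.062, 0], 0, -1], [[-0.006, 0.062, 0], 0, -1], [[-0.006, 0.062, 0], 0, -1], [[-0.006, 0.062, 0], 0, -1], [[0, 0, 0], 0, -1], [[0, 0, 0], 0, -1], [[0, 0, 0], 0, -1], [[0, 0, 0], 0, -1]])

```text
t: 13.4
eef_pos: [548.1, 55.5, 224.9]
tcp_rot: [3.14, 0.001, 1.668]
ft_force: [0.1, -8.3, 7.4]
opening: 0.145
grip_force: 30.0
```

```bash
python3 look.py L | grep -v ' 10[0-9]\.'
```

```text
[548.09631492  55.53787893 224.93339092] [3.14036683e+00 1.21033929e-03 1.66854192e+00] [ 1.80889726 -8.80913948  6.69899867] 13.5
nose x -27.100501755675538 lat -0.22600474647469268
dark at -78.75 56.333333333333336
dark at -71.25 58.666666666666664
dark at -42.25 16.333333333333332
dark at -41.5 18.333333333333332
```

View pics/L1.png

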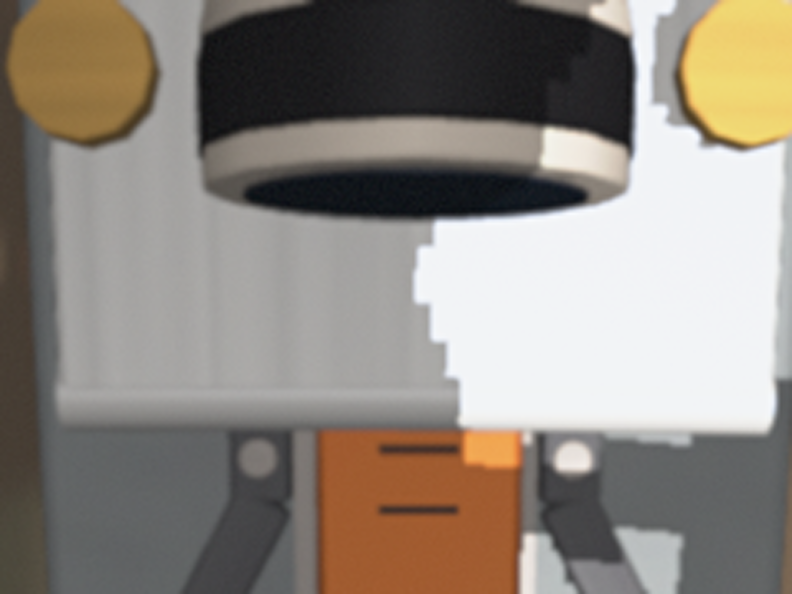

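The view shows the lip's edge at row 430, with the white mark now under the lip and the "4 mm" mark (row 449) about 2.3 mm outside it. That puts the gap at about 3.0–3.1 mm. Push and down forces are under 10 N and steady, so I'm handing in.

```bash
python3 -c "
from cell import env
print(env.job_done())"
```

```text
the job is handed in; nothing more can be done
None
```

The job is handed in: the wedge is under the lip, flat on the base and still held by its tab, with both screws about 3 mm clear by my camera estimate, pushing with about 9 N.

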